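# Unload a drilled block and hold the next blank in the fixture corner

## Robot

A 6-joint arm with a two-finger parallel gripper is mounted at the origin on the work surface. World frame = base frame: x ahead of the robot, y to its left, z up, the work surface at z = 0. Lengths are in m, angles in rad, forces in N, time in s.
With the tool pointing down it reaches from about 0.425 to 0.95 m from the base axis. Payload 3.5 kg.
Tool frame: the origin (TCP) lies at the very end of the fingers, on their centre line; the grasp point (between the pads) lies 19 mm behind it (grip_depth is the distance from the TCP to the grasp point, in m); x points along the fingers, z is the direction in which the jaws open and shut, and the axes are right-handed (so a half turn about x gives the same grasp; the last joint's range is limited). The gripper opens to 85 mm and grips with 20 to 120 N. Pads are 22 mm wide; open, the fingers measure 114 mm over their backs; the gripper's body (76 mm by 85 mm) begins 54 mm behind the grasp point. The pads swing forward as they close: fully open they stand 13 mm farther back than shut.
Start: joints at [1.063, 0.286, 1.577, -0, 1.279, -0.15], TCP at [0.236, 0.632, 0.231] pointing down, gripper open.
Joint ranges: [-2.77, 2.77], [-0.9, 2.22], [0.21, 2.48], [-1.53, 4.67], [0.24, 2.81], [-2.84, 2.84]. Speed limits (rad/s): [2.79, 2.79, 3.14, 3.14, 3.14, 3.14].

## Interface

Orientations are given as a unit quaternion [x, y, z, w].
In Python, from plant import get_state, read_camera, calibration, sign_off, recognise, grip_depth gives the robot as it stands. The module is installed in compiled form; this text tells all that it offers.
- The arm moves only by the tool servo_tool, never from a script. Its argument "deltas" is a list that holds one entry, the list of rows, each a list of 4 numbers: the shift along the world's x, y, z scaled (see below), then the turn about the world's z scaled (see below). In form: [[[tx, ty, tz, spin], ...]]. A call has exactly 5 rows; each row is the pose to reach, as a shift and turn from the pose commanded when the call began; what a row does not reach only later rows make up. The controller multiplies each number of a shift by 10 cm and each number of a turn by 90 degrees. A row lasts 1/10 s, in which the tool goes at most 50 mm and 8.59 degrees, less where a joint would pass 70% of its speed; a pose out of reach is approached as far as the arm can. A call with a number of a shift or a turn outside -1 to 1 is refused whole. A call with a gripper value outside its range is refused whole. "claw" is the gripper's target within -1 to 1 (fully open at 1, half-way at 0, shut at -1), set as the call begins (left out, the last holds). The fingers move at their own pace and stop on an object; "force" is the grip in N (left out, the last holds). Time passes only in rows, so rows that repeat a pose let the fingers close, or fill a call up. It gives the time, the measured TCP pose, the force and the opening at its end, in the units of the state.
- get_state(): the state, without advancing time (a new reading comes with each control period).
- read_camera(name): name is "scene" or "top"; returns the picture (384x512x3 uint8, blue, green, red); there is no depth.
- calibration(name): a dict with "intrinsics" (3x3 intrinsics, pixels), "dist" ([k1, k2, p1, p2, k3] as OpenCV has them; the pictures are not rectified), "R" (3x3) and "t" (3): a world point X has camera coordinates R X + t. Camera axes: x right, y down, z forward; pixel columns grow to the right and rows downward; lengths in m; the calibration is good to about 2 mm. A picture is of the moment at which its call begins. calibration takes no time and is no camera call.
- sign_off(): hands the job in, once; it reports no verdict.
Trained networks look in the newest picture that a camera, given by its name, has taken for a name from the list of things; names that differ only in an ending like _2 or _b are one class to them, and where a whole thing is asked for, a point or a joint stands for the part that bears it (a point fixed in the world has none). Each returns a list of dicts, best first, with "p" (0 to 1); they miss things now and then, are a little off and sometimes report something else, mostly with a low value. They report only what shows in the picture. A call takes as long as a camera call. They do not tell look-alikes from the thing itself.
- recognise(camera, query): "at" ([x, y, z] in m, in world coordinates, good to about 4 mm: the middle of the surface that is visible of it).
The state is a dict: "time": time; "qpos": joint angles; "dq": joint speeds; "joint_efforts": joint torques, N m; "eef_pos": TCP position; "tcp_rot": TCP orientation; "contact_force": force on the tool from outside, world axes, zero at the start; "wrist_torque": the same for the moment, N m; "opening": opening from 0.0 (shut) to 1.0 (fully open).
Only numpy, scipy, OpenCV 4.12 (cv2) and the standard library are available. Lean on these libraries where they do the work, as an engineer would, in place of code of your own. Each camera call takes 0.05 s, during which the arm holds its last target. There are 200 camera calls.

## Task

The aluminium block in the drilling fixture has been drilled: lift it out and lay it flat and lengthwise in the empty compartment of the yellow parts tray, set down rather than dropped. Then take the blue-topped blank from the bench, lay it flat in the fixture and press it into the corner, long side against the fence and one end against the end stop, firmly but without ramming it, and finish still holding it pressed against both so that I can close the clamp. Leave the blocks already in the tray and the other things on the bench where they are.

Things in the scene. Friction and masses are not known exactly. Their poses are not given: they have to be found in the camera images.
- fixture: drilling fixture fixed to the bench: dark, oiled, smooth steel plate 140 (x) x 250 (y) x 12 mm thick, origin at the centre of its underside, z up. Blocks lie on its top, 12 mm above the origin, in the corner of two low steel bars (fence, end_stop). At its +y end a toggle clamp with a red handle, drawn back: orange tip at y = +37 mm (a seated block ends at y = -5 mm), handle up to 90 mm above the bench.
- corner (a point): where the fence face and the end-stop face would meet, on the plate's top; axes as the fixture. Fence face at x = 0, end-stop face at y = 0 of this frame, both rigid; the block goes on the -x, +y side. A block pressed home has its origin at x = -25 mm, y = +45 mm, z = 0 here, its long axis along y.
- fence: steel fence bar of the fixture, 25 (x) x 115 (y) x 15 mm high, on the plate; origin at the centre of its underside, axes as the fixture; its -x face locates the long side of the block. Its top is 15 mm above the plate, so the upper 25 mm of a block's side stands free above it for the fingers.
- end_stop: steel end stop bar of the fixture, 70 (x) x 25 (y) x 15 mm high, on the plate; origin at the centre of its underside, axes as the fixture; its +y face locates the end of the block.
- tray: yellow plastic parts tray, fixed to the bench, 112 (x) x 256 (y) x 16 mm high, origin at the centre of its underside. Three compartments in a row along y, 84 mm apart, each 104 mm (x) x 80 mm (y) inside, with 4 mm walls and a dark liner; the floor is 4 mm above the bench, the wall tops 12 mm above that floor. The long way of a compartment is x.
- empty_compartment: the empty compartment of the tray (left, middle or right: it varies); origin at the centre of its floor, 4 mm above the bench; x along the compartment's long way (104 mm), y across it (80 mm)
- drilled_block: bare aluminium spacer block with two dark drilled holes in its top, 90 (x) x 50 (y) x 40 mm high, about 0.5 kg; origin at the centre of its underside, x along its length. It lies loosely in the fixture, its length along the fence, a few millimetres (up to 16) off the fence and stop.
- blank: undrilled aluminium spacer block with a blue-dyed top and two punch marks, 90 (x) x 50 (y) x 40 mm high, about 0.5 kg; origin at the centre of its underside, x along its length. It lies flat on the bench between tray and fixture, at any yaw.
- tray_block_a: drilled block like the other, already lying lengthwise in a tray compartment; origin at the centre of its underside; leave it
- tray_block_b: drilled block like the other, already lying lengthwise in a tray compartment; origin at the centre of its underside; leave it
- spray_can: green spray can standing at the far side, 52 mm diameter, 160 mm tall, origin at the centre of its underside; leave it
- battery_pack: black drill battery pack, 75 x 112 x 66 mm high, at the far side, origin at the centre of its underside; leave it
- wrench: steel wrench lying on the bench beyond the blank, x along its length; leave it
- screwdriver: screwdriver lying on the bench between the robot and the blank, x along its length; leave it
- hammer: hammer lying at the far side, x along its length; leave it
- socket: steel wrench socket standing at the far side, 26 mm diameter, 50 mm tall, origin at the centre of its underside; leave it
Things that resemble listed ones, but are neither listed nor needed, are in the scene too. Leave any orange or turquoise look-alike of the blank alone.

How it is judged:
By the outcome, as a careful person would: the job done as asked, in the order asked, and still so for the second after the job is handed in, while the arm keeps its last pose, push and grip.
It also fails if it takes over 72 s, if anything falls off the work surface, if the arm or the gripper's body presses on something with over 40 N, if the wrist force passes 120 N, or if a joint passes its speed limit or range.

## Working session

There is one attempt and no reset: what is moved stays moved. The work goes in short steps, Python scripts to look and compute and a tool call to move; the robot and the scene stay as the last step left them, time stands still between calls to the robot, and variables do not carry over. Pictures are saved under pics/ and viewed, about 8 in all and at most 12, crops included, and the job is handed in when it is done.

Besides the shell and the picture viewer there is one more tool, called after "Emit:" by a JSON object that holds its "op" and its "data". servo_tool: Moves the arm, as the interface text tells. Its arguments: {"type":"object","properties":{"deltas":{"type":"array"},"claw":{"type":"number"},"force":{"type":"number"}},"required":["deltas"]}

```bash
mkdir -p pics
cat > h.py <<'E'
import numpy as np, cv2
from plant import *
def pix(cam,P):
    c=calibration(cam);r,_=cv2.Rodrigues(np.array(c["R"]))
    return cv2.projectPoints(np.array(P,float).reshape(-1,1,3),r,np.array(c["t"],float),np.array(c["intrinsics"]),np.array(c["dist"],float))[0].reshape(-1,2)
def world(cam,uv,z):
    c=calibration(cam);R=np.array(c["R"]);t=np.array(c["t"])
    n=cv2.undistortPoints(np.array(uv,float).reshape(-1,1,2),np.array(c["intrinsics"]),np.array(c["dist"],float)).reshape(-1,2)
    o=-R.T@t; d=np.c_[n,np.ones(len(n))]@R
    return o+d*((z-o[2])/d[:,2])[:,None]
E
python3 - <<'E'
from h import *
for c in("scene","top"):
    im=read_camera(c);cv2.imwrite(f"pics/{c}1.png",cv2.resize(im,(800,600),interpolation=cv2.INTER_CUBIC))
    cv2.imwrite(f"pics/{c}1_raw.png",im)
for q in("fixture","fence","end_stop","tray","empty_compartment","drilled_block","blank","corner"):
    for c in("top","scene"):
        try: print(q,c,[(np.round(r["at"],3).tolist(),round(r["p"],2)) for r in recognise(c,q)][:5])
        except Exception as e: print(q,c,e)
s=get_state();print(s)
print(grip_depth, [calibration(c)["t"] for c in("top","scene")])
E
```

```text
fixture top [([0.542, -0.24, 0.014], 0.87), ([0.784, 0.016, 0.124], 0.71)]
fixture scene [([0.581, -0.237, 0.009], 0.66), ([0.562, 0.348, 0.049], 0.66)]
fence top [([0.594, -0.288, 0.024], 0.66)]
fence scene [([0.601, -0.291, 0.023], 0.87)]
end_stop top [([0.534, -0.376, 0.028], 0.5)]
end_stop scene [([0.563, 0.343, 0.044], 0.67), ([0.554, -0.373, 0.024], 0.64), ([0.565, 0.007, 0.038], 0.49)]
tray top [([0.538, 0.214, 0.007], 0.77)]
tray scene [([0.556, 0.213, 0.004], 0.88), ([0.38, 0.014, 0.017], 0.71)]
empty_compartment top []
empty_compartment scene []
drilled_block top []
drilled_block scene [([0.568, -0.312, 0.051], 0.65)]
blank top [([0.54, 0.013, 0.038], 0.97), ([0.4, 0.234, 0.04], 0.83), ([0.376, -0.204, 0.039], 0.63), ([0.544, 0.343, 0.049], 0.54)]
blank scene [([0.561, 0.008, 0.039], 0.92), ([0.412, 0.234, 0.035], 0.92), ([0.401, -0.204, 0.04], 0.86)]
corner top [([0.534, -0.245, 0.007], 0.87)]
corner scene [([0.588, -0.235, 0.013], 0.57), ([0.806, 0.152, 0.051], 0.56), ([0.71, -0.046, 0.005], 0.4)]
{'time': 0.9, 'qpos': array([ 1.06299415e+00,  2.86293224e-01,  1.57666694e+00,  1.11042129e-05,
        1.27856560e+00, -1.49985675e-01]), 'dq': array([-7.70675901e-05,  7.63285805e-04,  4.08417529e-04,  6.63919577e-04,
       -5.30659850e-04,  2.05683339e-04]), 'joint_efforts': array([-7.46464957e-05, -4.05961704e+01, -2.92942125e+01, -1.18163416e-04,
        4.59713883e-04, -4.80582571e-06]), 'eef_pos': array([0.23637037, 0.63227081, 0.23134732]), 'tcp_rot': array([-0.40302687,  0.58097803,  0.40305447,  0.58101717]), 'contact_force': array([-1.15721499, -0.3210287 ,  0.69264546]), 'wrist_torque': array([-0.05389374,  0.02016781,  0.06825381]), 'opening': 1.0000585843160341}
0.0187 [array([0.00350672, 0.56945374, 1.10384358]), array([-0.05407144, -0.27404815,  1.72184592])]
```

View pics/top1.png

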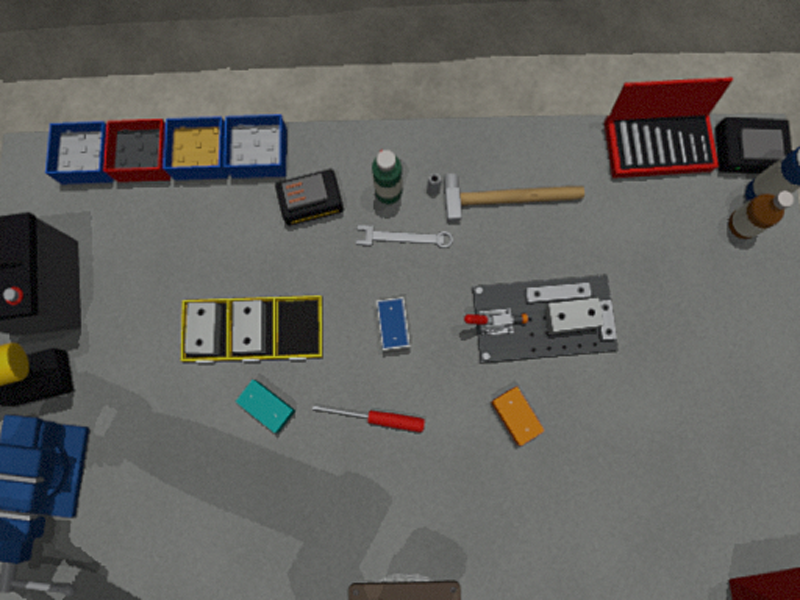

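View pics/scene1.png

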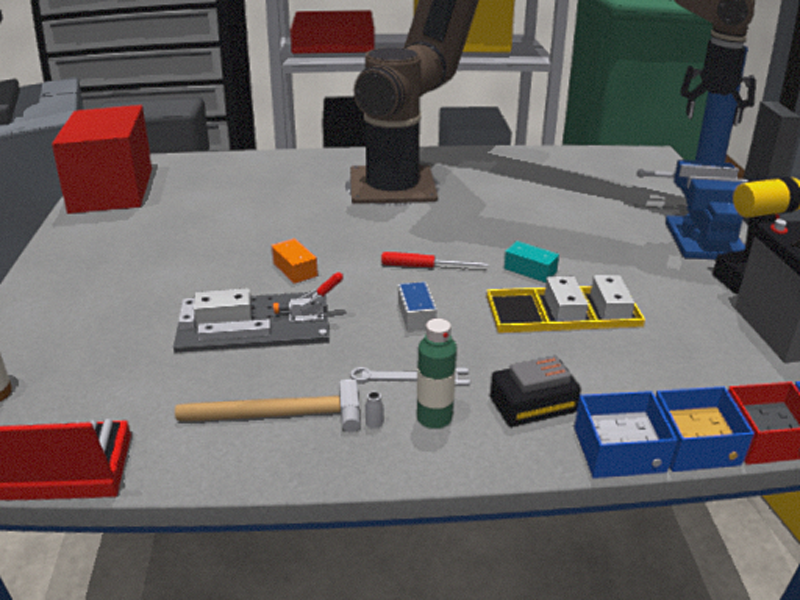

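The top view (up is +x, left is +y) shows the empty compartment at the right end of the tray, about (300,327). The blank is at (393,323), and the fixture at (545,320) is slightly yawed, with its drilled block at (575,316). I'll take one enlarged look to pick edges.

Run:
```python
from h import *
im=cv2.imread("pics/top1_raw.png")
a=cv2.resize(im[170:235,292:402],None,fx=7,fy=7,interpolation=cv2.INTER_CUBIC)
sc=cv2.imread("pics/scene1_raw.png")
cv2.imwrite("pics/c1.png",a)
b=cv2.resize(im[180:240,170:270],None,fx=7.7,fy=7.7,interpolation=cv2.INTER_CUBIC)
cv2.imwrite("pics/c2.png",b)
```

```text
(no output)
```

View pics/c1.png

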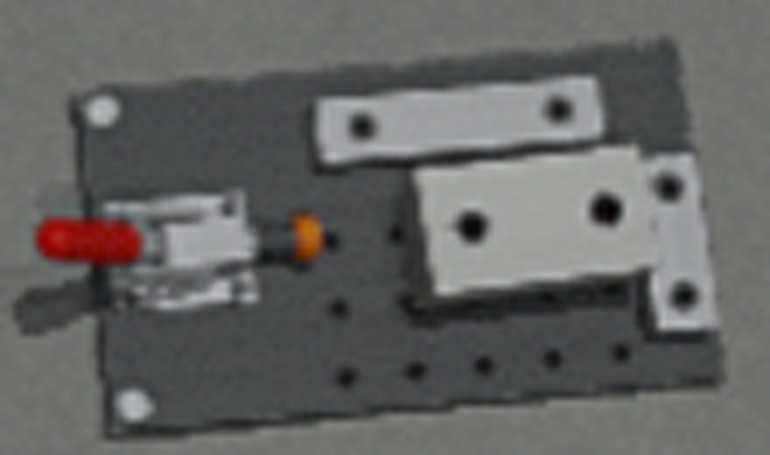

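View pics/c2.png

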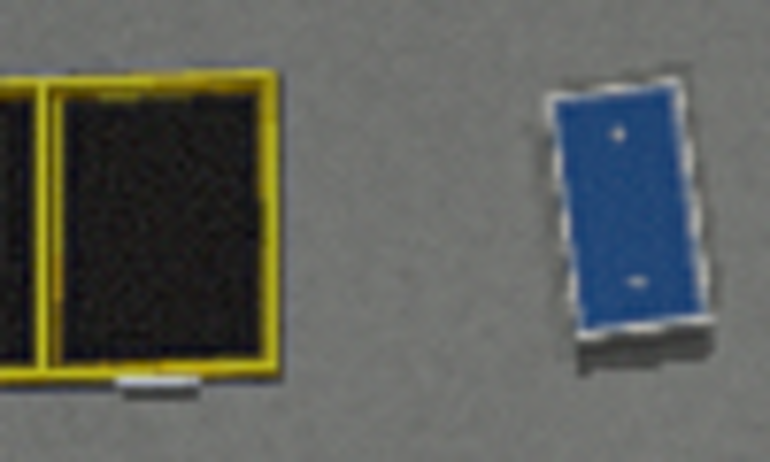

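The fixture crop shows the plate yawed about +5°, with the fence on the far side and the stop on the right. The drilled block's top corners are at (414,172), (637,147), (655,268) and (437,297). The second crop shows the blank's corners (548,97)…(580,335) and the empty compartment's rim at x 42–278, y 70–375.

```bash
cat > fit.py <<'E'
from h import *
from scipy.optimize import least_squares
A=lambda p:[(292+(x+.5)/7-.5,170+(y+.5)/7-.5) for x,y in p]
B=lambda p:[(170+(x+.5)/7.7-.5,180+(y+.5)/7.7-.5) for x,y in p]
def tf(p,L): 
    c,s=np.cos(p[2]),np.sin(p[2]);L=np.array(L,float)
    return np.c_[p[0]+c*L[:,0]-s*L[:,1],p[1]+s*L[:,0]+c*L[:,1],L[:,2]]
def rect(cx,cy,a,b,z): return [(cx+a/2,cy+b/2,z),(cx+a/2,cy-b/2,z),(cx-a/2,cy-b/2,z),(cx-a/2,cy+b/2,z)]
def solve(f,x0,uv):
    r=least_squares(lambda q:(pix("top",f(q))-uv).ravel(),x0,loss="soft_l1",f_scale=.5);print(np.round(r.x,4),"deg",np.round(np.degrees(r.x[2]),2),"\n",np.round((pix("top",f(r.x))-uv),1).tolist());return r.x
if __name__=="__main__":
    # fixture: x,y,yaw, cornerx, fence yc, stop xc
    f=lambda q:tf(q,rect(0,0,.14,.25,.012)[:2]+rect(0,0,.14,.25,0)[2:]+rect(q[3]+.0125,q[4],.025,.115,.027)+rect(q[5],-.1075,.07,.025,.027)[1:3])
    q=solve(f,[.55,-.24,.09,.03,-.05,0],np.array(A([(72,97),(678,42),(718,382),(105,432),(315,102),(596,78),(602,135),(322,164),(692,152),(716,328)])))
    c=tf(q,[(q[3],-.095,.012),(q[3]-.025,-.05,.012)]);print("corner,seat",c)
    print("drilled");b=solve(lambda p:tf(p,rect(0,0,.05,.09,.052)),[.55,-.3,.09],np.array(A([(414,172),(637,147),(655,268),(437,297)])))
    d=b[:2]-c[1,:2];th=q[2];print("off seat in fixture",d@[np.cos(th),np.sin(th)],d@[-np.sin(th),np.cos(th)])
    print("blank");solve(lambda p:tf(p,rect(0,0,.09,.05,.04)),[.54,.01,.09],np.array(B([(548,97),(682,80),(712,318),(580,335)])))
    print("comp");solve(lambda p:tf(p,rect(0,0,.112,.086,.016)),[.54,.13,.0],np.array(B([(45,80),(278,70),(278,375),(42,376)])))
E
python3 fit.py
python3 - <<'E'
from h import *
from scipy.spatial.transform import Rotation as R
print(R.from_quat(get_state()["tcp_rot"]).as_matrix().round(3))
E
```

```text
[ 0.5478 -0.2648  0.0627  0.0299 -0.0275 -0.0146] deg 3.59 
 [[-0.1, -0.5], [-0.2, -0.2], [-0.2, 0.1], [0.0, 0.9], [-0.2, -0.0], [-0.0, -0.1], [0.3, 0.4], [-0.1, -0.2], [0.2, 0.2], [0.3, -0.3]]
corner,seat [[ 0.58360582 -0.35771576  0.012     ]
 [ 0.55583388 -0.31437156  0.012     ]]
drilled
[ 0.5461 -0.3112  0.0966] deg 5.53 
 [[-0.1, 0.0], [0.1, -0.3], [0.7, 0.2], [-0.5, 0.1]]
off seat in fixture -0.009538337592994302 0.003797230313658469
blank
[0.5415 0.0086 0.1084] deg 6.21 
 [[-0.3, -0.5], [0.2, -0.7], [0.6, 0.4], [-0.3, 0.7]]
comp
[ 0.5431  0.181  -0.0017] deg -0.1 
 [[0.0, -0.5], [-0.0, 0.1], [0.0, -0.1], [-0.0, 0.4]]
[[ 0.    -0.937  0.35 ]
 [ 0.     0.35   0.937]
 [-1.     0.     0.   ]]
```

Emit:
{"op": "servo_tool", "data": {"deltas": [[[0.16,-0.18,0,-0.014],[0.32,-0.36,0,-0.028],[0.48,-0.54,0,-0.042],[0.64,-0.72,0,-0.056],[0.8,-0.9,0,-0.071]]], "claw": 1, "force": 60}}

```text
time: 1.4
eef_pos: [0.3169, 0.5415, 0.2314]
tcp_rot: [-0.37, 0.603, 0.37, 0.603]
contact_force: [0.8, 0.6, 0.2]
opening: 1.001
```

Emit:
{"op": "servo_tool", "data": {"deltas": [[[0.16,-0.18,0,-0.014],[0.32,-0.36,0,-0.028],[0.48,-0.54,0,-0.042],[0.64,-0.72,0,-0.056],[0.8,-0.9,0,-0.071]]]}}

```text
time: 1.9
eef_pos: [0.397, 0.4515, 0.2315]
tcp_rot: [-0.336, 0.622, 0.336, 0.623]
contact_force: [-0.3, 0.2, 0.3]
opening: 0.999
```

Emit:
{"op": "servo_tool", "data": {"deltas": [[[0.16,-0.18,0,-0.014],[0.32,-0.36,0,-0.028],[0.48,-0.54,0,-0.042],[0.64,-0.72,0,-0.056],[0.8,-0.9,0,-0.071]]]}}

```text
time: 2.4
eef_pos: [0.477, 0.3615, 0.2315]
tcp_rot: [-0.3, 0.64, 0.3, 0.64]
contact_force: [0.5, 0.2, 0.1]
opening: 0.998
```

Emit:
{"op": "servo_tool", "data": {"deltas": [[[0.16,-0.18,0,-0.014],[0.32,-0.36,0,-0.028],[0.48,-0.54,0,-0.042],[0.64,-0.72,0,-0.056],[0.8,-0.9,0,-0.071]]]}}

```text
time: 2.9
eef_pos: [0.557, 0.2715, 0.2314]
tcp_rot: [-0.264, 0.656, 0.264, 0.656]
contact_force: [-0.7, 0.4, 0.1]
opening: 0.998
```

Emit:
{"op": "servo_tool", "data": {"deltas": [[[0,-0.2,0,-0.014],[0,-0.4,0,-0.028],[0,-0.6,0,-0.042],[0,-0.8,0,-0.056],[0,-1,0,-0.071]]]}}

```text
time: 3.4
eef_pos: [0.5563, 0.1714, 0.2315]
tcp_rot: [-0.227, 0.669, 0.227, 0.67]
contact_force: [0.4, 0.7, -0.5]
opening: 0.999
```

Emit:
{"op": "servo_tool", "data": {"deltas": [[[0,-0.2,0,-0.014],[0,-0.4,0,-0.028],[0,-0.6,0,-0.042],[0,-0.8,0,-0.056],[0,-1,0,-0.071]]]}}

```text
time: 3.9
eef_pos: [0.5563, 0.0714, 0.2315]
tcp_rot: [-0.19, 0.681, 0.19, 0.681]
contact_force: [0.4, -0.3, 0.3]
opening: 0.996
```

Emit:
{"op": "servo_tool", "data": {"deltas": [[[0,-0.2,0,-0.014],[0,-0.4,0,-0.028],[0,-0.6,0,-0.042],[0,-0.8,0,-0.056],[0,-1,0,-0.071]]]}}

```text
time: 4.4
eef_pos: [0.5563, -0.0286, 0.2315]
tcp_rot: [-0.151, 0.691, 0.151, 0.691]
contact_force: [-0.1, -0.1, -0.2]
opening: 1.004
```

Emit:
{"op": "servo_tool", "data": {"deltas": [[[0,-0.2,0,-0.014],[0,-0.4,0,-0.028],[0,-0.6,0,-0.042],[0,-0.8,0,-0.056],[0,-1,0,-0.071]]]}}

```text
time: 4.9
eef_pos: [0.5563, -0.1286, 0.2315]
tcp_rot: [-0.113, 0.698, 0.113, 0.698]
contact_force: [-0.1, 0.8, -0.2]
opening: 1.002
```

Emit:
{"op": "servo_tool", "data": {"deltas": [[[0,-0.2,0,-0.014],[0,-0.4,0,-0.028],[0,-0.6,0,-0.042],[0,-0.8,0,-0.056],[0,-1,0,-0.071]]]}}

```text
time: 5.4
eef_pos: [0.5563, -0.2289, 0.2314]
tcp_rot: [-0.073, 0.703, 0.073, 0.703]
contact_force: [0.0, -0.2, 0.7]
opening: 1.003
```

Emit:
{"op": "servo_tool", "data": {"deltas": [[[-0.02,-0.16,0,-0.014],[-0.04,-0.32,0,-0.028],[-0.06,-0.48,0,-0.042],[-0.08,-0.66,-0.1,-0.056],[-0.1,-0.82,-0.2,-0.072]]]}}

```text
time: 5.9
eef_pos: [0.5462, -0.3112, 0.2107]
tcp_rot: [-0.033, 0.706, 0.033, 0.706]
contact_force: [0.3, -0.2, -0.4]
opening: 0.999
```

Emit:
{"op": "servo_tool", "data": {"deltas": [[[0,0,-0.2,0],[0,0,-0.4,0],[0,0,-0.6,0],[0,0,-0.8,0],[0,0,-1,0]]]}}

```text
time: 6.4
eef_pos: [0.5457, -0.31, 0.1091]
tcp_rot: [-0.033, 0.707, 0.034, 0.706]
contact_force: [0.6, -0.1, 0.2]
opening: 1.0
```

Run:
```python
from h import *
t=read_camera("top");s=read_camera("scene")
a=cv2.resize(t[160:250,292:412],(720,540),interpolation=cv2.INTER_CUBIC)
b=cv2.resize(s[130:230,100:240],(798,570),interpolation=cv2.INTER_CUBIC)
cv2.imwrite("pics/d1.png",b);cv2.imwrite("pics/d2.png",a)
print(get_state()["eef_pos"])
```

```text
[ 0.54373103 -0.30840376  0.10628972]
```

View pics/d1.png

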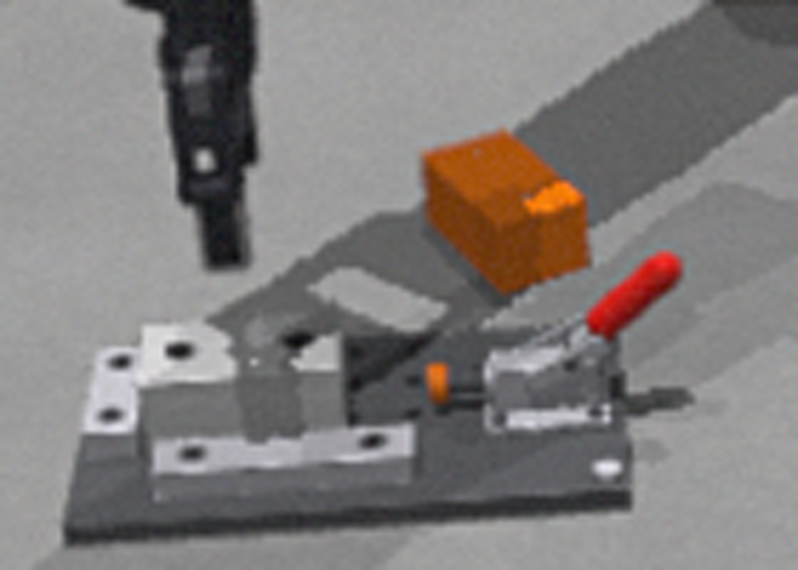

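The scene crop shows the gripper above the drilled block, clear of the clamp and lined up with the block's length. The measured pose moved after the stop, so I'll check whether it has settled.

Emit:
{"op": "servo_tool", "data": {"deltas": [[[0,0,0,0],[0,0,0,0],[0,0,0,0],[0,0,0,0],[0,0,0,0]]]}}

```text
time: 7.0
eef_pos: [0.5467, -0.31, 0.1122]
tcp_rot: [-0.034, 0.706, 0.034, 0.707]
contact_force: [-0.4, 0.1, 0.0]
opening: 0.999
```

Emit:
{"op": "servo_tool", "data": {"deltas": [[[0,-0.01,-0.18,0],[0,-0.01,-0.34,0],[0,-0.01,-0.44,0],[0,-0.01,-0.5,0],[0,-0.01,-0.52,0]]]}}

```text
time: 7.5
eef_pos: [0.5459, -0.3103, 0.0581]
tcp_rot: [-0.034, 0.707, 0.034, 0.706]
contact_force: [0.6, 0.2, 0.6]
opening: 1.004
```

Emit:
{"op": "servo_tool", "data": {"deltas": [[[0,0,-0.08,0],[0,0,-0.16,0],[0,0,-0.22,0],[0,0,-0.26,0],[0,0,-0.27,0]]]}}

```text
time: 8.0
eef_pos: [0.546, -0.3105, 0.0316]
tcp_rot: [-0.034, 0.707, 0.034, 0.706]
contact_force: [0.6, 0.3, 0.1]
opening: 0.999
```

Emit:
{"op": "servo_tool", "data": {"deltas": [[[0,0,0,0],[0,0,0,0],[0,0,0,0],[0,0,0,0],[0,0,0,0]]]}}

```text
time: 8.5
eef_pos: [0.5465, -0.3108, 0.0326]
tcp_rot: [-0.034, 0.706, 0.034, 0.706]
contact_force: [-0.1, 0.4, 0.3]
opening: 0.999
```

Emit:
{"op": "servo_tool", "data": {"deltas": [[[0,0,0,0],[0,0,0,0],[0,0,0,0],[0,0,0,0],[0,0,0,0]]], "claw": -1, "force": 60}}

```text
time: 9.0
eef_pos: [0.5467, -0.311, 0.0328]
tcp_rot: [-0.034, 0.706, 0.034, 0.707]
contact_force: [0.9, -0.2, 1.3]
opening: 0.566
```

Emit:
{"op": "servo_tool", "data": {"deltas": [[[0,0,0,0],[0,0,0,0],[0,0,0,0],[0,0,0,0],[0,0,0,0]]]}}

```text
time: 9.5
eef_pos: [0.5467, -0.311, 0.0327]
tcp_rot: [-0.034, 0.706, 0.034, 0.707]
contact_force: [1.2, -1.3, 3.0]
opening: 0.572
```

Emit:
{"op": "servo_tool", "data": {"deltas": [[[0,0,0.03,0],[0,0,0.12,0],[0,0,0.26,0],[0,0,0.42,0],[0,0,0.58,0]]]}}

```text
time: 10.0
eef_pos: [0.5464, -0.3108, 0.0919]
tcp_rot: [-0.034, 0.706, 0.034, 0.706]
contact_force: [0.7, 0.2, -4.0]
opening: 0.568
```

Emit:
{"op": "servo_tool", "data": {"deltas": [[[0,0,0.16,0],[0,0,0.32,0],[0,0,0.46,0],[0,0,0.56,0],[0,0,0.62,0]]]}}

```text
time: 10.5
eef_pos: [0.5467, -0.311, 0.1538]
tcp_rot: [-0.034, 0.706, 0.034, 0.707]
contact_force: [0.3, -0.3, -3.6]
opening: 0.565
```

Emit:
{"op": "servo_tool", "data": {"deltas": [[[0,0.12,0,0.03],[0,0.3,0,0.07],[0,0.5,0,0.11],[0,0.72,0,0.15],[0,0.94,0,0.19]]]}}

```text
time: 11.0
eef_pos: [0.5459, -0.2158, 0.1517]
tcp_rot: [-0.139, 0.694, 0.14, 0.693]
contact_force: [-0.3, 0.2, -3.6]
opening: 0.571
```

Emit:
{"op": "servo_tool", "data": {"deltas": [[[0,0.2,0,0.04],[0,0.4,0,0.08],[0,0.6,0,0.12],[0,0.8,0,0.16],[0,1,0,0.2]]]}}

```text
time: 11.5
eef_pos: [0.5459, -0.1158, 0.1518]
tcp_rot: [-0.246, 0.663, 0.247, 0.663]
contact_force: [-0.3, -0.2, -3.9]
opening: 0.567
```

Emit:
{"op": "servo_tool", "data": {"deltas": [[[0,0.2,0,0.04],[0,0.4,0,0.08],[0,0.6,0,0.12],[0,0.8,0,0.16],[0,1,0,0.2]]]}}

```text
time: 12.0
eef_pos: [0.5458, -0.0159, 0.1519]
tcp_rot: [-0.347, 0.617, 0.347, 0.616]
contact_force: [1.0, 0.3, -3.9]
opening: 0.574
```

Emit:
{"op": "servo_tool", "data": {"deltas": [[[0,0.2,0,0.04],[0,0.4,0,0.08],[0,0.6,0,0.12],[0,0.8,0,0.16],[0,1,0,0.2]]]}}

```text
time: 12.5
eef_pos: [0.5458, 0.0841, 0.1519]
tcp_rot: [-0.439, 0.555, 0.439, 0.554]
contact_force: [-0.1, 0.2, -4.3]
opening: 0.567
```

Emit:
{"op": "servo_tool", "data": {"deltas": [[[0,0.2,0,0.04],[0,0.4,0,0.08],[0,0.6,0,0.11],[0,0.8,0,0.13],[0,0.97,0,0.148]]]}}

```text
time: 13.0
eef_pos: [0.5459, 0.1812, 0.1518]
tcp_rot: [-0.5, 0.5, 0.5, 0.5]
contact_force: [-0.2, -1.0, -3.9]
opening: 0.568
```

Run:
```python
from h import *
s=read_camera("scene");t=read_camera("top");cv2.imwrite("pics/e_raw.png",t);cv2.imwrite("pics/e_s.png",s)
b=cv2.resize(s[130:230,300:440],(560,400),interpolation=cv2.INTER_CUBIC)
a=cv2.resize(t[170:250,100:220],(600,400),interpolation=cv2.INTER_CUBIC)
cv2.imwrite("pics/e1.png",b)
print(get_state()["eef_pos"],get_state()["tcp_rot"])
```

```text
[0.54589692 0.18205503 0.15200385] [-0.50007488  0.49969849  0.50068772  0.49953813]
```

View pics/e1.png

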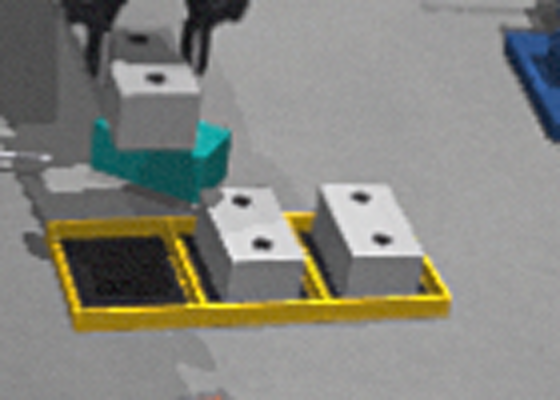

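The block hangs level in the jaws, and the empty compartment is at the left of this crop, with rim corners near (48,225) and (78,330). I'll check the compartment position against this second camera.

Run:
```python
from h import *
x,y=.543,.181
print(((pix("scene",[(x-.056,y-.043,.016),(x+.056,y-.043,.016),(x+.056,y-.043,0),(x+.056,y+.211,.016),(x+.056,y+.211,0)])-[300,130]+.5)*4).round(0).tolist())
```

```text
[[44.0, 223.0], [72.0, 315.0], [70.0, 336.0], [447.0, 301.0], [443.0, 321.0]]
```

Emit:
{"op": "servo_tool", "data": {"deltas": [[[-0.02,0,-0.12,0],[-0.04,0,-0.3,0],[-0.04,0,-0.5,0],[-0.04,0,-0.68,0],[-0.04,0,-0.8,0]]]}}

```text
time: 13.6
eef_pos: [0.5409, 0.1792, 0.0697]
tcp_rot: [-0.499, 0.502, 0.5, 0.499]
contact_force: [0.1, -0.9, -3.9]
opening: 0.57
```

Emit:
{"op": "servo_tool", "data": {"deltas": [[[0,0,-0.12,0],[0,0,-0.24,0],[0,0,-0.32,0],[0,0,-0.38,0],[0,0,-0.41,0]]]}}

```text
time: 14.1
eef_pos: [0.5423, 0.1802, 0.0308]
tcp_rot: [-0.5, 0.5, 0.5, 0.5]
contact_force: [-0.0, -0.5, -2.9]
opening: 0.57
```

Emit:
{"op": "servo_tool", "data": {"deltas": [[[0,0,-0.01,0],[0,0,-0.02,0],[0,0,-0.03,0],[0,0,-0.04,0],[0,0,-0.05,0]]]}}

```text
time: 14.6
eef_pos: [0.5425, 0.1803, 0.0265]
tcp_rot: [-0.5, 0.5, 0.5, 0.5]
contact_force: [0.6, -0.7, -3.8]
opening: 0.569
```

Emit:
{"op": "servo_tool", "data": {"deltas": [[[0,0,-0.005,0],[0,0,-0.01,0],[0,0,-0.015,0],[0,0,-0.02,0],[0,0,-0.02,0]]]}}

```text
time: 15.1
eef_pos: [0.5424, 0.1803, 0.0248]
tcp_rot: [-0.5, 0.5, 0.5, 0.5]
contact_force: [-2.0, 0.2, -0.1]
opening: 0.569
```

Emit:
{"op": "servo_tool", "data": {"deltas": [[[0,0,-0.004,0],[0,0,-0.008,0],[0,0,-0.008,0],[0,0,-0.008,0],[0,0,-0.008,0]]]}}

```text
time: 15.6
eef_pos: [0.5424, 0.1803, 0.0247]
tcp_rot: [-0.5, 0.501, 0.5, 0.5]
contact_force: [-5.0, -1.7, 6.7]
opening: 0.568
```

Emit:
{"op": "servo_tool", "data": {"deltas": [[[0,0,0,0],[0,0,0,0],[0,0,0,0],[0,0,0,0],[0,0,0,0]]], "claw": 0.5}}

```text
time: 16.1
eef_pos: [0.5425, 0.1802, 0.0235]
tcp_rot: [-0.5, 0.5, 0.5, 0.5]
contact_force: [0.4, -0.3, 0.2]
opening: 0.746
```

Emit:
{"op": "servo_tool", "data": {"deltas": [[[0,0,0.1,0],[0,0,0.26,0],[0,0,0.46,0],[0,0,0.66,0],[0,0,0.86,0]]]}}

```text
time: 16.6
eef_pos: [0.5429, 0.1804, 0.1121]
tcp_rot: [-0.5, 0.5, 0.499, 0.501]
contact_force: [0.4, -1.1, -0.6]
opening: 0.749
```

Run:
```python
from h import *
s=read_camera("scene");t=read_camera("top")
b=cv2.resize(s[130:230,300:440],(700,500),interpolation=cv2.INTER_CUBIC)
cv2.imwrite("pics/f1.png",b);cv2.imwrite("pics/f_t.png",t)
print(get_state()["eef_pos"],get_state()["tcp_rot"])
```

```text
[0.54535331 0.1807657  0.11468577] [-0.5016677   0.49765445  0.49778626  0.50287017]
```

View pics/f1.png

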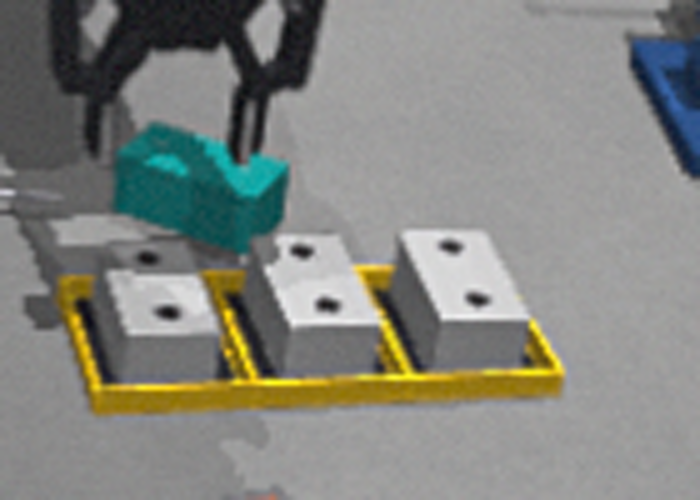

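The drilled block is flat in its compartment at (160,330), and the neighbouring blocks haven't moved. Next I'll move to the blank.

Emit:
{"op": "servo_tool", "data": {"deltas": [[[0,-0.16,0,0.01],[0,-0.34,0,0.02],[0,-0.52,0,0.03],[0,-0.7,0,0.04],[0,-0.88,0,0.05]]], "claw": 1}}

```text
time: 17.2
eef_pos: [0.5419, 0.0916, 0.1092]
tcp_rot: [-0.519, 0.48, 0.519, 0.48]
contact_force: [-0.2, -0.1, 0.5]
opening: 1.001
```

Emit:
{"op": "servo_tool", "data": {"deltas": [[[0,-0.18,0,0.01],[0,-0.36,0,0.02],[-0.01,-0.54,0,0.02],[-0.01,-0.7,-0.04,0.02],[-0.01,-0.83,-0.1,0.02]]]}}

```text
time: 17.7
eef_pos: [0.5414, 0.0082, 0.0993]
tcp_rot: [0.527, -0.472, -0.526, -0.472]
contact_force: [0.3, 1.2, 0.6]
opening: 1.003
```

Emit:
{"op": "servo_tool", "data": {"deltas": [[[0,0,-0.16,0],[0,0,-0.34,0],[0,0,-0.5,0],[0,0,-0.6,0],[0,0,-0.64,0]]]}}

```text
time: 18.2
eef_pos: [0.5403, 0.0093, 0.0338]
tcp_rot: [-0.526, 0.473, 0.527, 0.472]
contact_force: [-1.0, -0.1, -0.9]
opening: 0.998
```

Emit:
{"op": "servo_tool", "data": {"deltas": [[[0,0,-0.06,0],[0,0,-0.12,0],[0,0,-0.16,0],[0,0,-0.18,0],[0,0,-0.18,0]]]}}

```text
time: 18.7
eef_pos: [0.5413, 0.0093, 0.0174]
tcp_rot: [-0.526, 0.472, 0.527, 0.472]
contact_force: [0.3, 0.3, 0.4]
opening: 1.0
```

Emit:
{"op": "servo_tool", "data": {"deltas": [[[0,0,0.02,0],[0,0,0.02,0],[0,0,0.02,0],[0,0,0.02,0],[0,0,0.02,0]]]}}

```text
time: 19.2
eef_pos: [0.5414, 0.0092, 0.0196]
tcp_rot: [0.526, -0.472, -0.526, -0.472]
contact_force: [0.3, -1.3, 0.3]
opening: 1.001
```

Emit:
{"op": "servo_tool", "data": {"deltas": [[[0,0,0,0],[0,0,0,0],[0,0,0,0],[0,0,0,0],[0,0,0,0]]], "claw": -1, "force": 90}}

```text
time: 19.7
eef_pos: [0.5419, 0.0092, 0.02]
tcp_rot: [0.527, -0.472, -0.526, -0.472]
contact_force: [0.0, 0.3, 3.5]
opening: 0.558
```

Emit:
{"op": "servo_tool", "data": {"deltas": [[[0,0,0,0],[0,0,0,0],[0,0,0,0],[0,0,0,0],[0,0,0,0]]]}}

```text
time: 20.2
eef_pos: [0.5419, 0.0092, 0.02]
tcp_rot: [0.527, -0.472, -0.526, -0.472]
contact_force: [0.2, -0.0, 4.6]
opening: 0.563
```

Emit:
{"op": "servo_tool", "data": {"deltas": [[[0,0,0.03,0],[0,0,0.12,0],[0,0,0.28,0],[0,0,0.46,0],[0,0,0.64,0]]]}}

```text
time: 20.7
eef_pos: [0.5399, 0.0094, 0.083]
tcp_rot: [-0.526, 0.473, 0.527, 0.471]
contact_force: [0.1, -0.2, -3.8]
opening: 0.565
```

Emit:
{"op": "servo_tool", "data": {"deltas": [[[0,0,0.18,0],[0,0,0.36,0],[0,0,0.52,0],[0,0,0.62,0],[0,0,0.66,0]]]}}

```text
time: 21.2
eef_pos: [0.5413, 0.0092, 0.1501]
tcp_rot: [0.527, -0.472, -0.526, -0.472]
contact_force: [0.6, 0.0, -4.3]
opening: 0.562
```

Emit:
{"op": "servo_tool", "data": {"deltas": [[[0,-0.1,0,-0.03],[0,-0.26,0,-0.08],[0,-0.44,0,-0.14],[0,-0.62,0,-0.2],[0.02,-0.79,0,-0.26]]]}}

```text
time: 21.7
eef_pos: [0.5421, -0.0709, 0.1478]
tcp_rot: [-0.417, 0.571, 0.419, 0.57]
contact_force: [-0.1, 0.4, -4.5]
opening: 0.563
```

Emit:
{"op": "servo_tool", "data": {"deltas": [[[0,-0.16,0,-0.05],[0,-0.32,0,-0.1],[0,-0.48,0,-0.15],[0,-0.64,0,-0.2],[0.02,-0.79,0,-0.26]]]}}

```text
time: 22.2
eef_pos: [0.5441, -0.1498, 0.1477]
tcp_rot: [-0.293, 0.644, 0.294, 0.642]
contact_force: [-0.4, 0.9, -3.9]
opening: 0.567
```

Emit:
{"op": "servo_tool", "data": {"deltas": [[[0,-0.16,0,-0.05],[0,-0.32,0,-0.1],[0,-0.48,0,-0.15],[0,-0.64,0,-0.2],[0.02,-0.79,0,-0.26]]]}}

```text
time: 22.7
eef_pos: [0.546, -0.2287, 0.1476]
tcp_rot: [-0.156, 0.69, 0.158, 0.688]
contact_force: [0.4, 0.4, -4.5]
opening: 0.561
```

Emit:
{"op": "servo_tool", "data": {"deltas": [[[0,-0.16,0,-0.05],[0,-0.32,0,-0.1],[0,-0.48,0,-0.15],[0,-0.66,0,-0.2],[0,-0.79,0,-0.25]]]}}

```text
time: 23.2
eef_pos: [0.5461, -0.308, 0.1476]
tcp_rot: [-0.019, 0.708, 0.02, 0.706]
contact_force: [0.2, 0.3, -4.0]
opening: 0.561
```

Emit:
{"op": "servo_tool", "data": {"deltas": [[[0,0,-0.1,0],[0,0,-0.26,0],[0,0,-0.42,0],[0,0,-0.54,0],[0,0,-0.6,0]]]}}

```text
time: 23.7
eef_pos: [0.5461, -0.3051, 0.0863]
tcp_rot: [-0.021, 0.708, 0.023, 0.705]
contact_force: [-0.3, 0.6, -4.4]
opening: 0.564
```

Emit:
{"op": "servo_tool", "data": {"deltas": [[[0,0,0,0],[0,0,0,0],[0,0,0,0],[0,0,0,0],[0,0,0,0]]]}}

```text
time: 24.2
eef_pos: [0.5477, -0.307, 0.0903]
tcp_rot: [-0.022, 0.706, 0.021, 0.707]
contact_force: [-0.4, 0.1, -4.2]
opening: 0.562
```

Run:
```python
from h import *
s=read_camera("scene")
b=cv2.resize(s[150:230,100:230],(780,480),interpolation=cv2.INTER_CUBIC)
cv2.imwrite("pics/g1.png",b)
print(get_state()["eef_pos"],get_state()["tcp_rot"])
```

```text
[ 0.54760409 -0.30695188  0.09011975] [-0.02202218  0.70650521  0.02155178  0.70703672]
```

View pics/g1.png

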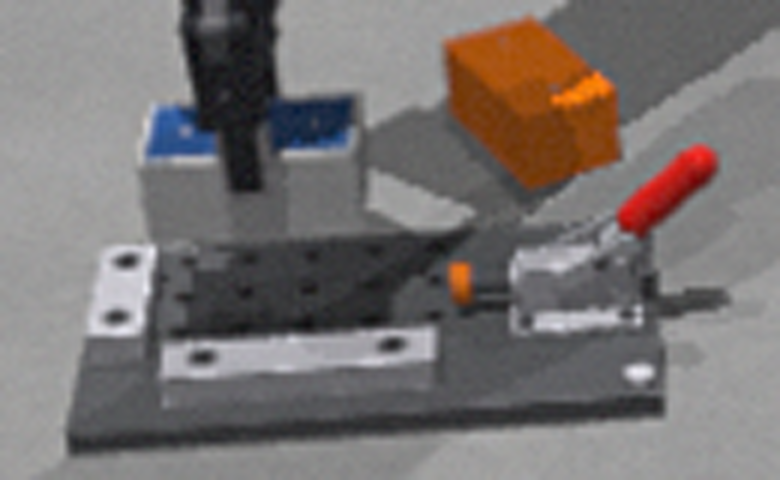

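The blank is held level above the empty seat, clear of the stop at (120,290) and the fence at (300,355). I'll lower it slowly.

Emit:
{"op": "servo_tool", "data": {"deltas": [[[0,0,-0.12,0],[0,0,-0.28,0],[0,0,-0.42,0],[0,0,-0.5,0],[0,0,-0.54,0]]]}}

```text
time: 24.75
eef_pos: [0.5463, -0.3059, 0.0331]
tcp_rot: [-0.021, 0.708, 0.023, 0.706]
contact_force: [-0.2, 0.2, -4.4]
opening: 0.566
```

Emit:
{"op": "servo_tool", "data": {"deltas": [[[0,0,0,0],[0,0,-0.01,0],[0,0,-0.02,0],[0,0,-0.02,0],[0,0,-0.02,0]]]}}

```text
time: 25.25
eef_pos: [0.5476, -0.3069, 0.034]
tcp_rot: [-0.022, 0.707, 0.022, 0.707]
contact_force: [-0.9, -0.2, -3.4]
opening: 0.563
```

Emit:
{"op": "servo_tool", "data": {"deltas": [[[0,0,-0.005,0],[0,0,-0.01,0],[0,0,-0.015,0],[0,0,-0.02,0],[0,0,-0.02,0]]]}}

```text
time: 25.75
eef_pos: [0.5476, -0.3069, 0.0321]
tcp_rot: [-0.022, 0.707, 0.022, 0.707]
contact_force: [-0.5, 0.9, -0.7]
opening: 0.561
```

Emit:
{"op": "servo_tool", "data": {"deltas": [[[0.01,-0.01,-0.003,0],[0.02,-0.02,-0.004,0],[0.03,-0.03,-0.004,0],[0.04,-0.04,-0.004,0],[0.05,-0.045,-0.004,0]]]}}

```text
time: 26.25
eef_pos: [0.5527, -0.3116, 0.0321]
tcp_rot: [-0.022, 0.707, 0.022, 0.707]
contact_force: [-3.1, 3.5, 5.4]
opening: 0.561
```

Emit:
{"op": "servo_tool", "data": {"deltas": [[[0.005,0,0,0],[0.01,0,0,0],[0.015,0,0,0],[0.02,0,0,0],[0.02,0,0,0]]]}}

```text
time: 26.75
eef_pos: [0.5547, -0.3122, 0.0321]
tcp_rot: [-0.022, 0.707, 0.021, 0.707]
contact_force: [-3.7, 0.7, 5.0]
opening: 0.563
```

Emit:
{"op": "servo_tool", "data": {"deltas": [[[0.002,0,0,0],[0.004,0,0,0],[0.006,0,0,0],[0.008,0,0,0],[0.01,0,0,0]]]}}

```text
time: 27.25
eef_pos: [0.5555, -0.3123, 0.0321]
tcp_rot: [-0.022, 0.707, 0.021, 0.707]
contact_force: [-3.8, 0.9, 5.0]
opening: 0.56
```

Emit:
{"op": "servo_tool", "data": {"deltas": [[[0.002,0,0,0],[0.004,0,0,0],[0.006,0,0,0],[0.008,0,0,0],[0.01,0,0,0]]]}}

```text
time: 27.75
eef_pos: [0.5561, -0.3123, 0.0321]
tcp_rot: [-0.023, 0.707, 0.021, 0.706]
contact_force: [-4.9, -0.0, 6.5]
opening: 0.566
```

Emit:
{"op": "servo_tool", "data": {"deltas": [[[0.002,0,0,0],[0.004,0,0,0],[0.006,0,0,0],[0.008,0,0,0],[0.01,0,0,0]]]}}

```text
time: 28.25
eef_pos: [0.5562, -0.3123, 0.0321]
tcp_rot: [-0.023, 0.708, 0.022, 0.706]
contact_force: [-7.9, 0.1, 7.8]
opening: 0.564
```

Emit:
{"op": "servo_tool", "data": {"deltas": [[[0.0,-0.004,-0.002,0],[0.001,-0.008,-0.004,0],[0.001,-0.012,-0.005,0],[0.001,-0.016,-0.005,0],[0.001,-0.02,-0.005,0]]]}}

```text
time: 28.75
eef_pos: [0.5562, -0.3124, 0.0321]
tcp_rot: [-0.021, 0.708, 0.023, 0.705]
contact_force: [-9.0, 8.0, 12.9]
opening: 0.562
```

Emit:
{"op": "servo_tool", "data": {"deltas": [[[0,-0.002,0,0],[0,-0.004,0,0],[0,-0.006,0,0],[0,-0.008,0,0],[0,-0.01,0,0]]]}}

```text
time: 29.25
eef_pos: [0.5563, -0.3125, 0.0321]
tcp_rot: [-0.021, 0.708, 0.024, 0.705]
contact_force: [-8.9, 9.8, 14.2]
opening: 0.56
```

Emit:
{"op": "servo_tool", "data": {"deltas": [[[0,-0.004,0.001,0],[0,-0.008,0.002,0],[0,-0.012,0.003,0],[0,-0.016,0.004,0],[0,-0.02,0.004,0]]]}}

```text
time: 29.75
eef_pos: [0.5564, -0.3143, 0.0321]
tcp_rot: [-0.021, 0.708, 0.024, 0.705]
contact_force: [-8.5, 8.2, 11.6]
opening: 0.561
```

Run:
```python
from h import *
s=read_camera("scene");t=read_camera("top")
b=cv2.resize(s[170:230,105:205],(500,300),interpolation=cv2.INTER_CUBIC)
a=cv2.resize(t[170:230,330:400],(350,300),interpolation=cv2.INTER_CUBIC)
cv2.imwrite("pics/h1.png",cv2.resize(s[170:225,105:205],(800,440),interpolation=cv2.INTER_CUBIC))
g=get_state();print(g["eef_pos"],g["tcp_rot"],g["contact_force"],g["wrist_torque"])
```

```text
[ 0.55641797 -0.31441961  0.03212354] [-0.02115743  0.70831256  0.02412165  0.70516936] [-7.44369143  8.45347625 11.79736089] [1.16340481 1.11107758 0.39807806]
```

View pics/h1.png

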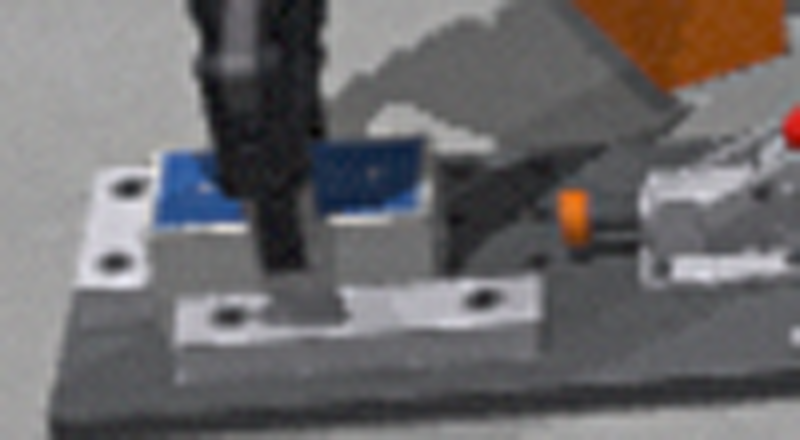

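The blank is flat against the fence and very close to the stop. It slid 1.9 mm on that push, so the earlier resistance was friction. I'll keep pressing toward the stop.

Emit:
{"op": "servo_tool", "data": {"deltas": [[[0,-0.004,0.001,0],[0,-0.008,0.002,0],[0,-0.012,0.002,0],[0,-0.016,0.002,0],[0,-0.02,0.002,0]]]}}

```text
time: 30.35
eef_pos: [0.5565, -0.3161, 0.0321]
tcp_rot: [-0.021, 0.708, 0.024, 0.705]
contact_force: [-6.9, 9.8, 11.4]
opening: 0.559
```

Emit:
{"op": "servo_tool", "data": {"deltas": [[[0,-0.004,0,0],[0,-0.008,0,0],[0,-0.012,0,0],[0,-0.016,0,0],[0,-0.02,0,0]]]}}

```text
time: 30.85
eef_pos: [0.5565, -0.3161, 0.0321]
tcp_rot: [-0.019, 0.709, 0.026, 0.705]
contact_force: [-8.2, 15.5, 13.9]
opening: 0.56
```

Emit:
{"op": "servo_tool", "data": {"deltas": [[[0.005,-0.003,-0.001,0],[0.01,-0.006,-0.002,0],[0.015,-0.009,-0.003,0],[0.02,-0.012,-0.003,0],[0.025,-0.015,-0.003,0]]]}}

```text
time: 31.35
eef_pos: [0.5567, -0.3161, 0.0322]
tcp_rot: [-0.018, 0.711, 0.027, 0.702]
contact_force: [-16.7, 19.2, 23.2]
opening: 0.561
```

Emit:
{"op": "servo_tool", "data": {"deltas": [[[0,0,0,0],[0,0,0,0],[0,0,0,0],[0,0,0,0],[0,0,0,0]]]}}

```text
time: 31.85
eef_pos: [0.5566, -0.3161, 0.0322]
tcp_rot: [-0.018, 0.711, 0.027, 0.702]
contact_force: [-14.5, 17.6, 22.4]
opening: 0.561
```

Run:
```python
from h import *
s=read_camera("scene");t=read_camera("top")
cv2.imwrite("pics/i1.png",cv2.resize(s[170:225,105:205],(800,440),interpolation=cv2.INTER_CUBIC))
g=get_state();print(g["eef_pos"],g["tcp_rot"],g["contact_force"],g["wrist_torque"])
from scipy.spatial.transform import Rotation as R
print(R.from_quat(g["tcp_rot"]).as_matrix().round(4))
```

```text
[ 0.55662911 -0.31609419  0.03221649] [-0.01809166  0.71096868  0.02742671  0.70245569] [-15.64974767  18.76688925  22.05481762] [2.649701   2.05808307 0.34173642]
[[-0.0125 -0.0643  0.9979]
 [ 0.0128  0.9978  0.0644]
 [-0.9998  0.0136 -0.0116]]
```

View pics/i1.png

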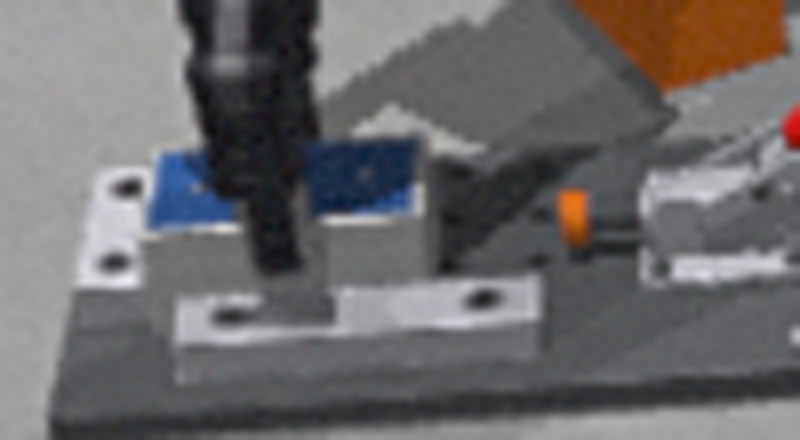

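The blank is against the stop at (148,230) and along the fence. The heavier push tilts the tool about 0.7°. I'll ease the side and down forces, which also shows whether the y resistance is the stop or just friction.

Emit:
{"op": "servo_tool", "data": {"deltas": [[[-0.004,0,0.001,0],[-0.008,0,0.002,0],[-0.012,0,0.003,0],[-0.014,0,0.004,0],[-0.014,0,0.005,0]]]}}

```text
time: 32.45
eef_pos: [0.5565, -0.3161, 0.0321]
tcp_rot: [-0.018, 0.71, 0.027, 0.704]
contact_force: [-10.1, 17.0, 15.8]
opening: 0.561
```

Emit:
{"op": "servo_tool", "data": {"deltas": [[[0,-0.002,0,0],[0,-0.004,0,0],[0,-0.006,0,0],[0,-0.008,0,0],[0,-0.01,0,0]]]}}

```text
time: 32.95
eef_pos: [0.5565, -0.3161, 0.0322]
tcp_rot: [-0.018, 0.71, 0.028, 0.704]
contact_force: [-10.3, 21.3, 18.5]
opening: 0.562
```

Run:
```python
from h import *
t=read_camera("top");cv2.imwrite("pics/j1.png",cv2.resize(t[60:300,100:420],(800,600),interpolation=cv2.INTER_CUBIC))
g=get_state();print(g["time"],g["eef_pos"],g["contact_force"])
```

```text
33.0 [ 0.5565455  -0.31611944  0.03216648] [-10.15756565  20.98573401  17.87054315]
```

View pics/j1.png

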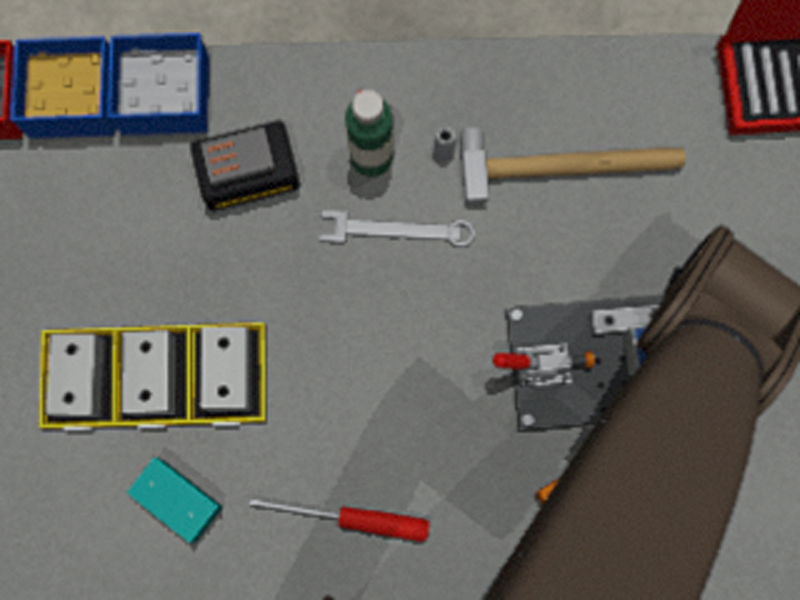

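The drilled block lies inside its compartment at (222,367) and everything else is where it was. The force readings are steady, so I'm handing the job in.

```bash
python3 -c "
from plant import *
print(sign_off())"
```

```text
the job is handed in; nothing more can be done
None
```

The drilled block lies flat and lengthwise in the empty tray compartment, and the blank is in the fixture, still gripped and pressed against both the fence and the end stop. I handed the job in at about 33 s of the 72 s allowed.

- **Drilled block:** I lowered it until it touched the compartment floor, then released it. The last top view shows it inside the compartment, with the other tray blocks and bench items I could see where they were. The arm hid most of the orange look-alike in that view.
- **Blank:** The last readings were about 10 N toward the fence, 21 N toward the stop and 18 N down. The position did not change when I increased the push toward the stop, even after easing the down force. That points to the stop rather than friction.
- **Disagreements:** The seated position is about 1–2 mm from my camera estimate, close to the calibration's 2 mm. The tool leans about 0.5° under the push, so the blank may be tilted by up to that much. In the last pictures the gripper and arm partly hid the contact, so seating rests mainly on the force readings.

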